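# Change to the key block on the registration press

## Robot

A 7-joint arm with a two-finger parallel gripper is mounted at the origin on the work surface. World frame = base frame: x ahead of the robot, y to its left, z up, the work surface at z = 0. Lengths are in m, angles in rad, forces in N, time in s.
With the tool pointing down it reaches from about 0.425 to 0.825 m from the base axis. Payload 3.6 kg.
Tool frame: the origin (TCP) lies on the centre line of the jaws, within the pads' length; the fingertips stand 17 mm ahead of it and the grasp point (between the pads) lies 2 mm behind it; z points along the fingers, y is the line along which they close (so a half turn about z gives the same grasp; the last joint's range is limited). The gripper opens to 93 mm and grips with 3 to 60 N. Pads are 15 mm wide; open, the fingers measure 128 mm over their backs; the gripper's body (75 mm by 188 mm) begins 65 mm behind the grasp point.
Start: joints at [1.284, 0.615, -0.013, 1.423, 0.008, 1.103, -0.04], TCP at [0.168, -0.628, 0.207] pointing down, gripper open.
Joint ranges: [-3.12, 3.12], [-0.3, 2.06], [-1.34, 1.32], [0.26, 2.42], [-1.36, 4.5], [0.01, 1.98], [-2.84, 2.84]. Speed limits (rad/s): [2.79, 2.79, 3.14, 3.14, 3.14, 3.14, 3.14].

## Interface

Orientations are given as a unit quaternion [w, x, y, z].
In Python, from bench import bot, imaging, spotter gives the robot as it stands.
- The arm moves only by the tool servo_tool, never from a script. Its argument "steps" is a list that holds one entry, the list of rows, each a list of 5 numbers: the opening, from 0 (shut) to 1 (fully open), then the shift along the world's x, y, z each as a share of 0.025 m, from -1 to 1, then the turn about the world's z as a share of 8 degrees, from -1 to 1. In form: [[[gripper, x, y, z, twist], ...]]. A call has exactly 10 rows; each row shifts and turns the commanded pose from where the row before left it; what a row does not reach is not made up. A row lasts 1/8 s, in which the tool goes at most 62.5 mm and 10.7 degrees, less where a joint would pass 70% of its speed; a pose out of reach is approached as far as the arm can. A call with a number of a shift or a turn outside -1 to 1 is refused whole. A call with a gripper value outside its range is refused whole. The fingers move at their own pace and stop on an object; the grip force is fixed at half the most. Time passes only in rows, so rows that do not move let the fingers close, or fill a call up. It gives the time, the measured TCP pose, the force, the opening and the grip force at its end, in the units of the state.
- bot.sense(): the state, without advancing time (a new reading comes with each control period).
- imaging.grab_frame(name): name is "scene" or "top" or "wrist"; returns a dict with "pixels" (384x512x3 uint8, red, green, blue), "vfov" (degrees; the focal length in pixels is half the picture's height over the tangent of half this angle, whatever the lens; pixels are square), "cx", "cy" (the principal point, pixels), "k1" (the pictures are not rectified: a ray, as slopes to the right and down, at radius r is drawn at 1 + k1 r^2 times it, then the intrinsics apply), "eye" and "orientation" of the camera in the world. Camera axes: x right, y down, z forward; pixel columns grow to the right and rows downward; lengths in m; the calibration is good to about 2 mm. A picture is of the moment at which its call begins. There is no depth.
- bot.finish_job(): hands the job in; it is judged then, once.
Trained networks look in a picture, given as the dict that the camera call returned (one of the last four; its "shot" number tells which), for a name from the list of things; names that differ only in an ending like _2 or _b are one class to them, and where a whole thing is asked for, a point or a joint stands for the part that bears it (a point fixed in the world has none). Each returns a list of dicts, best first, with "conf" (0 to 1); they miss things now and then, are a little off and sometimes report something else, mostly with a low value. They report only what shows in the picture. A call takes as long as a camera call. They do not tell look-alikes from the thing itself.
- spotter.masks_of(picture, label): "mask" (384x512 bool, what is visible of it) and "point" ([column, row] in pixels, amid what is visible of it).
The state is a dict: "time_s": time; "qpos": joint angles; "joint_vel": joint speeds; "joint_efforts": joint torques, N m; "tool_pos": TCP position; "eef_rot": TCP orientation; "contact_force": force on the tool from outside, world axes, zero at the start; "ft_torque": the same for the moment, N m; "grip_width": finger opening in m; "finger_force": force on a finger pad.
Only numpy, scipy, OpenCV 4.12 (cv2) and the standard library are available. Lean on these libraries where they do the work, as an engineer would, in place of code of your own. Each camera call takes 0.05 s, during which the arm holds its last target. There are 200 camera calls.

## Task

The first colour has been printed on the hinged press: raise its board by the handle so that it stands open, lift the printed block out of the jig, and lay it flat, carved face up, in the white tray. Then seat the inked key block from the bench flat and square in the empty jig pocket, inked face up and clipped end matching, and close the board fully down on it. Set both blocks down rather than dropping them, and leave everything else on the bench where it is.

Things in the scene. Friction and masses are not known exactly. Their poses are not given: they have to be found in the camera images.
- press: Registration press (fixed): wooden base 250 x 205 x 18 mm (x = +-125, y = -80 to +125 mm) carrying a brown 12 mm jig plate, top 30 mm above the table, with the pocket cut in it. Origin on the table under the pocket's centre; x along the pocket towards its clipped end, y towards the hinge, z up.
- pocket (a point): Centre of the pocket's floor, 18 mm above the table; axes as the press. A seated block has its origin here. Pocket: outline of the blocks (clipped end at +x) with 1.5 mm play all round, 12 mm deep, top edge bevelled 4 x 4 mm. In the middle of each long side a finger notch, 50 mm wide, reaches 36 mm out from the pocket and down to its floor.
- hinge (a point): Middle of the hinge axis of the board: along press x, at press y = +105 mm, 46.5 mm above the table.
- tympan (a joint): Angle (rad) of the hinged grey board, 235 x 180 x 9 mm, paper clipped under it: 0 closed, level, resting on its own stops (two 12 mm high rubber pads on the jig plate, beside its -y corners), about 1 mm above a seated block; 1.57 upright; 2.0 its stop, leaning away beyond the hinge. Starts closed or slightly ajar. A friction hinge (0.5 N m; board 0.3 kg) keeps it at any angle.
- handle (a point): Centre of the board's handle: round wooden bar 12 mm thick, 130 mm long, along press x, in the plane of the board, 45 mm beyond its free edge, 230 mm from the hinge axis (46 mm above the table when closed). Two strips 118 mm apart carry it; pinch it between them from above (39 mm gap to the board's edge). Fingers may turn about the bar as it swings.
- first_block: Printed first-colour block, in the pocket under the board: wood faced with brown lino, 120 x 58 x 23 mm, about 0.12 kg, both corners at its +x end clipped 18 mm at 45 degrees. Origin at the centre of its underside; x along its length to the clipped end, z up through the carved face. It stands 11 mm proud of the jig plate.
- key_block: The key block: same outline (a tag shape, clipped at one end), size and mass as first_block, with a pattern of black inked lines on its upper face, lying face up on the bench. Origin and axes as first_block.
- tray: White enamel tray (fixed), 200 (x) x 150 (y) x 24 mm high outside, walls and floor 4 mm thick. Origin at the centre of its underside.
- marker_a: Bystander: black paint marker 138 mm long, 21 mm thick, lying down; origin at the middle of its underside.
- marker_b: Bystander: white paint marker, as marker_a.
- ink_bottle: Bystander: dark round bottle, 56 mm across, 125 mm high; origin under its centre.
- acrylic_jar: Bystander: pale round jar, 66 mm across, 78 mm high; origin under its centre.
- square_block: Bystander: uncarved square lino block 90 x 90 x 23 mm; origin under its centre.
- baren: Bystander: black disc 116 mm across with a wooden grip on top, 37 mm high; origin under its centre.
- brayer: Bystander: black rubber ink roller 100 mm wide with a wooden handle, on the glass ink slab; origin where handle and fork meet, at the underside.
Things that resemble listed ones, but are neither listed nor needed, are in the scene too. Leave any green or red look-alike of the key_block alone.

How it is judged:
By the outcome, as a careful person would: the job done as asked, in the order asked, and still so for the second after the job is handed in, with the robot touching nothing.
It also fails if it takes over 70 s, if anything falls off the work surface, if the arm or the gripper's body presses on something with over 40 N, if the wrist force passes 120 N, or if a joint passes its speed limit or range.

## Working session

There is one attempt and no reset: what is moved stays moved. The work goes in short steps, Python scripts to look and compute and a tool call to move; the robot and the scene stay as the last step left them, time stands still between calls to the robot, and variables do not carry over. Pictures are saved under pics/ and viewed, at most 10 in all, crops included, and the job is handed in when it is done.

Besides the shell and the picture viewer there is one more tool, called after "Call:" by a JSON object that holds its "op" and its "data". servo_tool: Moves the arm, as the interface text tells. Its arguments: {"type":"object","properties":{"steps":{"type":"array","items":{"type":"array","items":{"type":"array","items":{"type":"number","minimum":-1,"maximum":1}}}}},"required":["steps"]}

```bash
mkdir -p pics; ls
cat > h.py <<'E'
import numpy as np, cv2
from bench import bot, imaging, spotter
from scipy.spatial.transform import Rotation as R
def K(p):
    f=192/np.tan(np.radians(p["vfov"])/2); return np.array([[f,0,p["cx"]],[0,f,p["cy"]],[0,0,1.]])
def rot(p):
    q=p["orientation"]; return R.from_quat([q[1],q[2],q[3],q[0]]).as_matrix()
def proj(p,X):
    c=(np.atleast_2d(X)-p["eye"])@rot(p); return cv2.projectPoints(c.reshape(-1,1,3),np.zeros(3),np.zeros(3),K(p),np.array([p["k1"],0,0,0.]))[0].reshape(-1,2)
def back(p,uv,z):
    n=cv2.undistortPoints(np.array(uv,float).reshape(-1,1,2),K(p),np.array([p["k1"],0,0,0.])).reshape(-1,2)
    d=np.c_[n,np.ones(len(n))]@rot(p).T; t=(z-p["eye"][2])/d[:,2]; return (np.array(p["eye"])+d*t[:,None])[:,:2]
def save(p,n): cv2.imwrite(f"pics/{n}.png",np.ascontiguousarray(p["pixels"][:,:,::-1]))
E
python3 - <<'E'
from h import *
import pickle
for n in ["top","scene"]:
    p=imaging.grab_frame(n); print(n,{k:v for k,v in p.items() if k!="pixels"})
    save(p,n+"0"); pickle.dump(p,open(n+"0.pkl","wb"))
    for l in ["press","handle","tympan","key_block","first_block","tray","square_block"]:
        for m in spotter.masks_of(p,l): print(l,round(m["conf"],2),np.round(m["point"]),m["mask"].sum(),back(p,[m["point"]],0.02).round(3))
a=[cv2.imread(f"pics/{n}0.png") for n in("top","scene")]
print(bot.sense())
E
```

```text
pics
top {'vfov': 52.29643870794211, 'cx': 256.8956022800725, 'cy': 193.01310876609756, 'k1': 0.02163300507103802, 'eye': array([0.38152531, 0.06253923, 1.34065638]), 'orientation': array([ 0.03516885, -0.69942178,  0.71347422, -0.02295347]), 'shot': 1}
press 0.63 [238. 181.] 4630 [[0.533 0.148]]
handle 0.68 [243. 183.] 3940 [[0.524 0.131]]
tympan 0.61 [243. 183.] 4169 [[0.526 0.131]]
key_block 0.97 [390. 194.] 697 [[ 0.48  -0.363]]
key_block 0.86 [334. 240.] 686 [[ 0.329 -0.169]]
key_block 0.69 [412. 143.] 634 [[ 0.65  -0.445]]
key_block 0.66 [380. 286.] 681 [[ 0.176 -0.314]]
key_block 0.64 [385. 240.] 664 [[ 0.323 -0.338]]
first_block 0.6 [352. 123.] 750 [[ 0.724 -0.246]]
tray 0.72 [330. 181.] 2763 [[ 0.526 -0.164]]
square_block 0.88 [352. 121.] 692 [[ 0.73  -0.244]]
scene {'vfov': 48.88887141793778, 'cx': 259.86071281221876, 'cy': 189.05129835316706, 'k1': -0.0890609972776198, 'eye': array([ 1.22881521, -0.42121237,  1.09848247]), 'orientation': array([-0.30545809,  0.82196311,  0.45109418, -0.16609047]), 'shot': 2}
press 0.74 [286. 198.] 4515 [[0.527 0.133]]
handle 0.59 [286. 196
[... 628 characters left out ...]
1.28349863,  0.61483804, -0.01261375,  1.42341989,  0.0081203 ,
        1.10338776, -0.04040675]), 'joint_vel': array([-0.00089918,  0.00047336,  0.00084889, -0.00078893, -0.00028107,
       -0.00017278, -0.00208731]), 'joint_efforts': array([-1.35345622e-04, -4.58765352e+01,  2.08823676e-01, -1.66023123e+01,
       -6.11591223e-02,  1.31349932e-02,  5.24016218e-05]), 'tool_pos': array([ 0.16762   , -0.62798158,  0.20737383]), 'eef_rot': array([-3.33388288e-06,  9.91506465e-01,  1.30057409e-01,  1.28840125e-05]), 'contact_force': array([ 0.06852141, -0.43746065, -0.37246372]), 'ft_torque': array([-0.01675885, -0.05302647,  0.01048296]), 'finger_force': 0.0, 'grip_width': 0.09283334297578387}
```

Run:
```python
import cv2
a=cv2.imread("pics/top0.png")[70:330,140:480]; cv2.imwrite("pics/v1.png",cv2.resize(a,(782,598),interpolation=cv2.INTER_CUBIC))
b=cv2.imread("pics/scene0.png"); cv2.imwrite("pics/v2.png",cv2.resize(b,(800,600),interpolation=cv2.INTER_CUBIC))
```

```text
(no output)
```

View pics/v1.png

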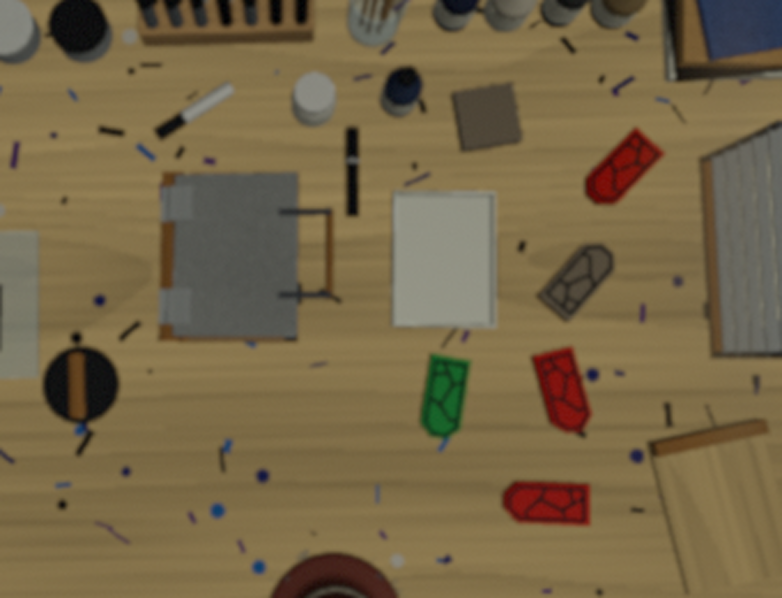

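View pics/v2.png

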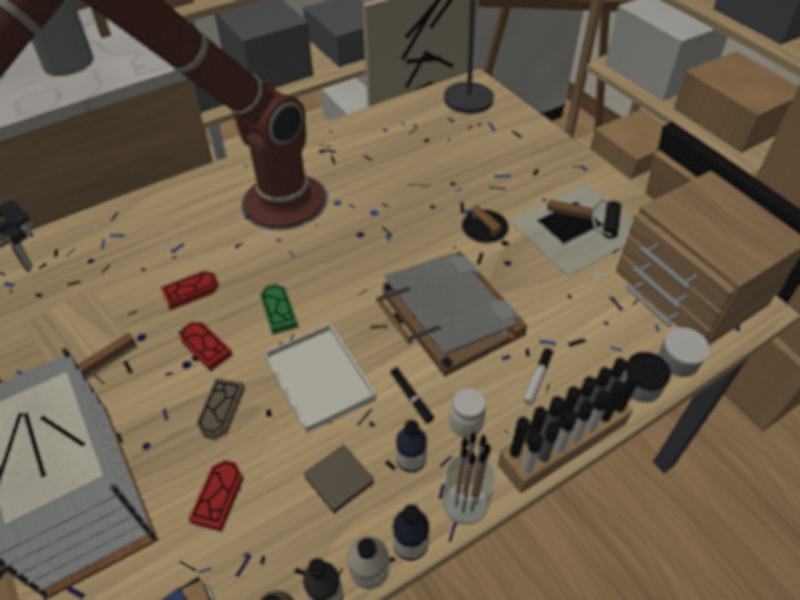

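The top view shows these block shapes (full-frame pixels): (390,193) grey-brown with black lines, red (412,143), (385,240) and (397,288), and green (334,240). The one at (390,193) fits the key block: it is plain lino with black ink, and it isn't red or green. The press board is at (240,180), with its handle bar at (284,180) on the right. I'll confirm the key block in an enlarged crop and measure.

Run:
```python
from h import *
import pickle
p=pickle.load(open("top0.pkl","rb")); s=pickle.load(open("scene0.pkl","rb"))
im=p["pixels"]
c=lambda x,y:(x/2.3+140-.3,y/2.3+70-.3)
print("bar",back(p,[c(331,211),c(329,296)],.046).round(4))
print("board free edge",back(p,[c(298,173),c(298,340)],.051).round(4), "hinge side",back(p,[c(174,173),c(174,340)],.051).round(4))
print("base left",back(p,[c(160,173),c(160,340)],.02).round(4))
print("tray",back(p,[c(392,191),c(496,191),c(497,326),c(392,326)],.024).round(4))
# key block: warm bench vs block by saturation, within a window
hsv=cv2.cvtColor(im,cv2.COLOR_RGB2HSV)
w=np.zeros(im.shape[:2],bool); w[168:215,368:412]=1
m=(w&((hsv[...,1]<95)|(hsv[...,2]<60))).astype(np.uint8)
n,l,st,ce=cv2.connectedComponentsWithStats(m); i=1+st[1:,4].argmax(); cn=cv2.findContours((l==i).astype(np.uint8),0,1)[0][0]
print(st[i],ce[i]); W=back(p,cn.reshape(-1,2),.023)*1000
print("key rect",cv2.minAreaRect(W.astype(np.float32)))
a=np.hstack([cv2.resize(im[160:220,360:420],(400,400),interpolation=2),cv2.resize(np.dstack([m*255]*3)[160:220,360:420],(400,400),interpolation=0)])
cv2.imwrite("pics/v3.png",a[:,:,::-1])
# scene check of the bar
for x,y in [(387,298),(436,330),(449,371)]: print(back(s,[(x*.64,y*.64)],.046).round(4))
```

```text
bar [[ 0.5924 -0.0073]
 [ 0.4688 -0.0014]]
board free edge [[0.6483 0.0394]
 [0.4063 0.0447]] hinge side [[0.6524 0.2198]
 [0.4098 0.2224]]
base left [[0.6594 0.2445]
 [0.4109 0.2468]]
tray [[ 0.6238 -0.0992]
 [ 0.6202 -0.2518]
 [ 0.4216 -0.2454]
 [ 0.4245 -0.0932]]
[375 177  32  32 551] [391.10889292 191.37931034]
key rect ((488.51336669921875, -367.22918701171875), (55.23274230957031, 116.65056610107422), 46.70567321777344)
[[0.452  0.0303]]
[[0.5771 0.0693]]
[[0.6727 0.0345]]
```

View pics/v3.png

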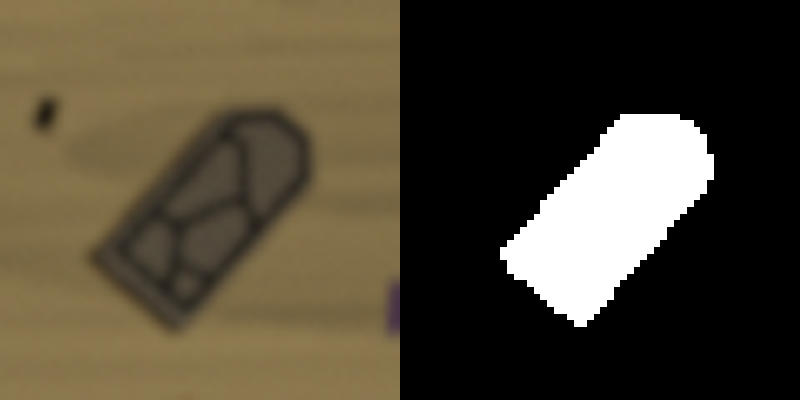

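Confirmed: (390,193) is a grey-brown lino block with black inked lines, and its clipped end points up and right in the image. Next I move over the handle.

Call:
{"op": "servo_tool", "data": {"steps": [[[0.3, 0.58, 1, 0, -1], [0.3, 0.58, 1, 0, -1], [0.3, 0.58, 1, 0, 0], [0.3, 0.58, 1, 0, 0], [0.3, 0.58, 1, 0, 0], [0.3, 0.58, 1, 0, 0], [0.3, 0.58, 1, 0, 0], [0.3, 0.58, 1, 0, 0], [0.3, 0.58, 1, 0, 0], [0.3, 0.58, 1, 0, 0]]]}}

```text
time_s: 2.05
tool_pos: [0.3132, -0.3773, 0.2076]
eef_rot: [0.0, 1.0, -0.009, 0.0]
contact_force: [0.6, -0.3, -0.5]
grip_width: 0.0278
finger_force: 0.0
```

Call:
{"op": "servo_tool", "data": {"steps": [[[0.3, 0.58, 1, 0, 0], [0.3, 0.58, 1, 0, 0], [0.3, 0.58, 1, 0, 0], [0.3, 0.58, 1, 0, 0], [0.3, 0.58, 1, 0, 0], [0.3, 0.58, 1, 0, 0], [0.3, 0.58, 1, 0, 0], [0.3, 0.58, 1, 0, 0], [0.3, 0.58, 1, 0, 0], [0.3, 0.58, 1, 0, 0]]]}}

```text
time_s: 3.3
tool_pos: [0.4582, -0.1272, 0.2076]
eef_rot: [0.0, 1.0, -0.009, 0.0]
contact_force: [-0.4, 0.4, -0.0]
grip_width: 0.0278
finger_force: 0.0
```

Call:
{"op": "servo_tool", "data": {"steps": [[[0.3, 0.58, 1, 0, 0], [0.3, 0.58, 1, 0, 0], [0.3, 0.58, 1, 0, 0], [0.3, 0.58, 1, 0, 0], [0.3, 0.58, 1, 0, 0], [0.3, 0, 0, 0, 0], [0.3, 0, 0, 0, 0], [0.3, 0, 0, 0, 0], [0.3, 0, 0, 0, 0], [0.3, 0, 0, 0, 0]]]}}

```text
time_s: 4.55
tool_pos: [0.53, -0.0035, 0.2074]
eef_rot: [0.0, 1.0, -0.01, 0.0]
contact_force: [-0.5, -0.3, 0.5]
grip_width: 0.028
finger_force: 0.0
```

Run:
```python
from h import *
import pickle
p=imaging.grab_frame("wrist"); print({k:v for k,v in p.items() if k!="pixels"})
save(p,"w1"); pickle.dump(p,open("w1.pkl","wb"))
for l in ["handle","tympan","press"]:
    for m in spotter.masks_of(p,l): print(l,round(m["conf"],2),np.round(m["point"]),m["mask"].sum(),back(p,[m["point"]],0.046).round(3))
s=bot.sense();print(s["time_s"],s["tool_pos"],s["eef_rot"],s["qpos"],s["grip_width"])
```

```text
{'vfov': 68.52936247340885, 'cx': 255.00588224643928, 'cy': 192.7730276532482, 'k1': -0.03599124419266308, 'eye': array([ 0.61090956, -0.00600264,  0.38482936]), 'orientation': array([-0.10256179, -0.6924635 ,  0.70646491,  0.10432027]), 'shot': 3}
handle 0.98 [147. 166.] 28605 [[0.545 0.128]]
tympan 0.61 [148. 161.] 28133 [[0.552 0.126]]
press 0.56 [141. 160.] 31468 [[0.553 0.134]]
4.75 [ 0.53010681 -0.00307089  0.20736577] [-3.61291486e-05  9.99956973e-01 -9.27623067e-03  3.87558090e-05] [ 0.01975391  0.42966425 -0.08008448  1.76919891  0.04106695  0.9442627
 -1.66651275] 0.027563941676913638
```

View pics/w1.png

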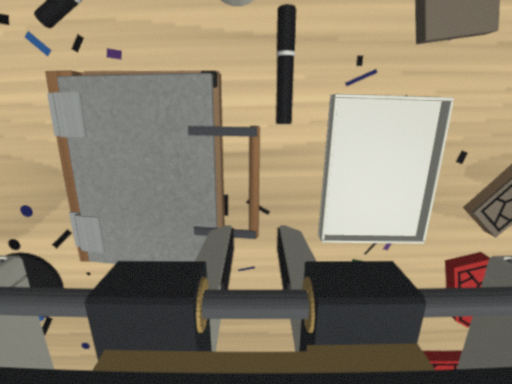

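The wrist view shows the handle bar from (256,127) to (253,237), the board's free edge at about column 221, the hinge at left, and the tray at (385,165). I'll localise these.

Run:
```python
from h import *
import pickle
p=pickle.load(open("w1.pkl","rb"))
for z in (.046,.056,.066): print(z,"bar",back(p,[(256,127),(253,237),(255,180)],z).round(4).tolist())
for z in (.051,.061): print(z,"board far corners",back(p,[(71,76),(215,76)],z).round(4).tolist(),"free edge",back(p,[(215,76),(219,200)],z).round(4).tolist())
print("base far corners z.018",back(p,[(48,73),(221,72)],.018).round(4).tolist(), "jig corner z.030",back(p,[(221,72)],.03).round(4))
print("tray rim",back(p,[(333,95),(452,99),(425,243),(320,240)],.024).round(4).tolist())
```

```text
0.046 bar [[0.5892, -0.0069], [0.4476, -0.0002], [0.525, -0.0044]]
0.056 bar [[0.5898, -0.0069], [0.4524, -0.0004], [0.5275, -0.0045]]
0.066 bar [[0.5905, -0.0068], [0.4572, -0.0006], [0.5301, -0.0045]]
0.051 board far corners [[0.651, 0.1995], [0.6458, 0.0374]] free edge [[0.6458, 0.0374], [0.5015, 0.041]]
0.061 board far corners [[0.6498, 0.1934], [0.6448, 0.0361]] free edge [[0.6448, 0.0361], [0.5047, 0.0396]]
base far corners z.018 [[0.6596, 0.2485], [0.6537, 0.0342]] jig corner z.030 [[0.6523 0.0329]]
tray rim [[0.6244, -0.1015], [0.6185, -0.2508], [0.4216, -0.2466], [0.4303, -0.0944]]
```

Run:
```python
from h import *
import pickle
p=imaging.grab_frame("scene");pickle.dump(p,open("scene1.pkl","wb"))
a=pickle.load(open("scene0.pkl","rb"))["pixels"][150:250,220:350]
cv2.imwrite("pics/v5.png",cv2.resize(a,(780,600),interpolation=cv2.INTER_CUBIC)[:,:,::-1])
```

```text
(no output)
```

View pics/v5.png

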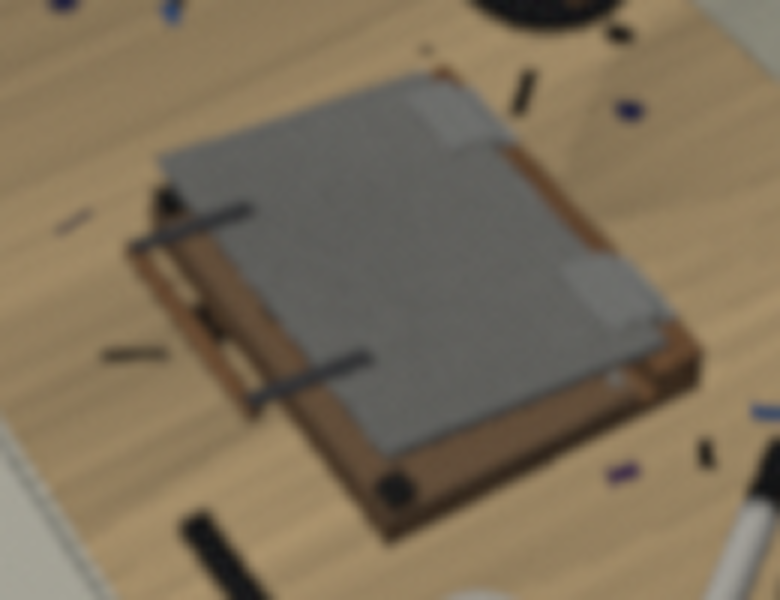

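Run:
```python
from h import *
import pickle
from scipy.optimize import least_squares
t,s,w=[pickle.load(open(f,"rb")) for f in("top0.pkl","scene0.pkl","w1.pkl")]
c=lambda x,y:(x/2.3+140-.3,y/2.3+70-.3); d=lambda x,y:(x/6+220-.4,y/6+150-.4)
# ('b',x,r,h) board frame; ('p',x,y,z) press
obs=[(s,d(135,250),('b',-65,230,0)),(s,d(252,412),('b',65,230,0)),(s,d(163,158),('b',-117.5,185,4.5)),(s,d(388,455),('b',117.5,185,4.5)),(s,d(390,528),('p',125,-80,30)),
(t,c(331,210),('b',65,230,0)),(t,c(329,296),('b',-65,230,0)),(t,c(298,173),('b',117.5,185,4.5)),(t,c(298,340),('b',-117.5,185,4.5)),
(w,(256,127),('b',65,230,0)),(w,(253,238),('b',-65,230,0)),(w,(215,76),('b',117.5,185,4.5)),(w,(221,72),('p',125,-80,30)),(w,(48,73),('p',125,125,18))]
def X(q,m):
    x,y,a,th=q; k,u,v,h=m
    if k=='b': u,v,h=u,105-v*np.cos(th)+h*np.sin(th),46.5+v*np.sin(th)+h*np.cos(th)
    return np.array([x+(u*np.cos(a)-v*np.sin(a))/1e3,y+(u*np.sin(a)+v*np.cos(a))/1e3,h/1e3])
f=lambda q:np.concatenate([proj(P,X(q,m))[0]-np.array(z) for P,z,m in obs])
r=least_squares(f,[.53,.122,-.02,.05],loss="soft_l1",x_scale=[.01,.01,.01,.01])
print(r.x.round(4),r.fun.reshape(-1,2).round(1).tolist()); print("bar",X(r.x,('b',0,230,0)).round(4))
for th in (.3,.6,.9,1.2,1.5,1.75,1.9):print(th,X([*r.x[:3],th],('b',0,230,0)).round(4))
```

```text
[ 0.5302  0.1198 -0.0395  0.1157] [[-1.6, -0.4], [-0.5, 1.0], [-1.8, -0.6], [-1.2, 0.1], [-1.3, -2.0], [0.1, -0.3], [0.3, 2.0], [0.9, -0.2], [-0.4, -1.2], [-0.6, 0.7], [0.3, -0.8], [-2.3, -0.9], [-1.7, 0.4], [6.7, -0.7]]
bar [ 0.5253 -0.0036  0.073 ]
0.3 [0.5256 0.0051 0.1145]
0.6 [0.5268 0.035  0.1764]
0.9 [0.5287 0.0818 0.2267]
1.2 [0.531  0.1414 0.2609]
1.5 [0.5337 0.2084 0.2759]
1.75 [0.5359 0.2657 0.2728]
1.9 [0.5373 0.299  0.2641]
```

Call:
{"op": "servo_tool", "data": {"steps": [[[0.3, -0.16, 0, -0.91, -0.12], [0.3, 0, 0, -0.91, 0], [0.3, 0, 0, -0.91, 0], [0.3, 0, 0, -0.91, 0], [0.3, 0, 0, -0.91, 0], [0.3, 0, 0, -0.91, 0], [0, 0, 0, 0, 0], [0, 0, 0, 0, 0], [0, 0, 0, 0, 0], [0, 0, 0, 0, 0]]]}}

```text
time_s: 6.05
tool_pos: [0.527, -0.0026, 0.0718]
eef_rot: [-0.0, 1.0, -0.017, 0.001]
contact_force: [-0.1, -0.0, 0.7]
grip_width: 0.0007
finger_force: 0.4
```

Run:
```python
from h import *
p=imaging.grab_frame("wrist"); s=imaging.grab_frame("scene")
import pickle; pickle.dump((p,s),open("c.pkl","wb"))
a=cv2.resize(p["pixels"][80:380,60:360],(390,390)); b=cv2.resize(s["pixels"][150:250,220:320],(390,390),interpolation=2)
cv2.imwrite("pics/v6.png",np.hstack([a,b])[:,:,::-1])
```

```text
(no output)
```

View pics/v6.png

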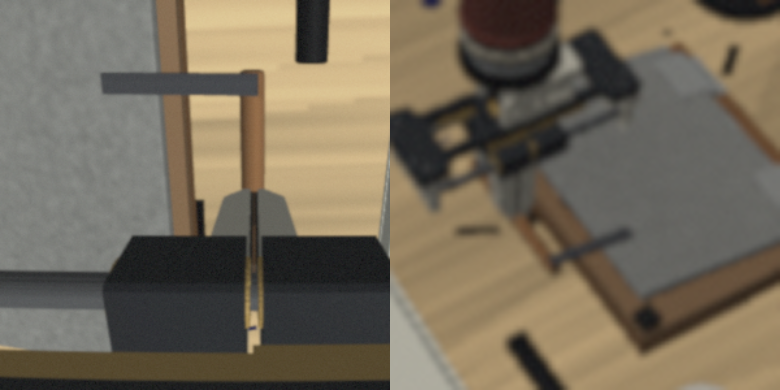

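The wrist view shows the fingers closed directly above the bar, with the slit in line with it, so the bar sits lower than I estimated. I'll open, go lower and close again.

Call:
{"op": "servo_tool", "data": {"steps": [[[0.3, 0, 0, 0, 0], [0.3, 0, 0, 0, 0], [0.3, 0, 0, 0, 0], [0.3, 0, 0, -0.5, 0], [0.3, 0, 0, -0.56, 0], [0.3, 0, 0, 0, 0], [0, 0, 0, 0, 0], [0, 0, 0, 0, 0], [0, 0, 0, 0, 0], [0, 0, 0, 0, 0]]]}}

```text
time_s: 7.4
tool_pos: [0.5265, -0.0021, 0.0446]
eef_rot: [-0.001, 1.0, -0.017, 0.0]
contact_force: [-0.2, 2.0, -0.8]
grip_width: 0.0111
finger_force: 30.0
```

```bash
cat > arc.py <<'E'
import numpy as np,sys
def arc(a,b,n,s=.035):
    th=np.linspace(a,b,n+1); P=np.c_[-s*230*np.cos(th),-230*np.cos(th),230*np.sin(th)]/25
    return np.diff(np.round(P-P[0],2),axis=0).round(2)
E
python3 -c "
from arc import *
for r in arc(0,1.9,20): print([0,*map(float,r),0],end=', ')"
```

```text
[0, 0.0, 0.04, 0.87, 0], [0, 0.01, 0.13, 0.87, 0], [0, 0.0, 0.2, 0.85, 0], [0, 0.01, 0.29, 0.82, 0], [0, 0.02, 0.36, 0.8, 0], [0, 0.01, 0.43, 0.75, 0], [0, 0.02, 0.51, 0.72, 0], [0, 0.02, 0.57, 0.66, 0], [0, 0.02, 0.63, 0.6, 0], [0, 0.02, 0.69, 0.54, 0], [0, 0.03, 0.73, 0.48, 0], [0, 0.03, 0.78, 0.4, 0], [0, 0.03, 0.81, 0.33, 0], [0, 0.03, 0.84, 0.24, 0], [0, 0.03, 0.85, 0.17, 0], [0, 0.03, 0.87, 0.09, 0], [0, 0.03, 0.88, 0.0, 0], [0, 0.03, 0.87, -0.08, 0], [0, 0.03, 0.86, -0.16, 0], [0, 0.03, 0.83, -0.24, 0],
```

Call:
{"op": "servo_tool", "data": {"steps": [[[0, 0, 0.04, 0.87, 0], [0, 0.01, 0.13, 0.87, 0], [0, 0, 0.2, 0.85, 0], [0, 0.01, 0.29, 0.82, 0], [0, 0.02, 0.36, 0.8, 0], [0, 0.01, 0.43, 0.75, 0], [0, 0.02, 0.51, 0.72, 0], [0, 0.02, 0.57, 0.66, 0], [0, 0.02, 0.63, 0.6, 0], [0, 0.02, 0.69, 0.54, 0]]]}}

```text
time_s: 8.65
tool_pos: [0.5234, 0.1106, 0.2213]
eef_rot: [-0.01, 1.0, -0.011, -0.008]
contact_force: [6.5, 23.2, -49.5]
grip_width: 0.011
finger_force: 30.0
```

Run:
```python
from h import *
p=imaging.grab_frame("wrist"); s=imaging.grab_frame("scene")
import pickle; pickle.dump((p,s),open("c.pkl","wb"))
a=cv2.resize(p["pixels"][60:380,30:350],(390,390)); b=cv2.resize(s["pixels"][100:240,210:350],(390,390),interpolation=2)
cv2.imwrite("pics/v7.png",np.hstack([a,b])[:,:,::-1])
S=bot.sense();print({k:np.round(v,3) for k,v in S.items()})
```

```text
{'time_s': np.float64(8.75), 'qpos': array([-0.168,  0.427, -0.1  ,  1.725,  0.021,  1.001, -1.861]), 'joint_vel': array([ 0.023,  0.006,  0.026,  0.029, -0.003, -0.021,  0.011]), 'joint_efforts': array([ 1.2276e+01, -5.9204e+01,  1.0194e+01, -2.3155e+01,  5.6550e+00,
        3.8240e+00, -1.4000e-02]), 'tool_pos': array([0.523, 0.112, 0.223]), 'eef_rot': array([-0.01 ,  1.   , -0.01 , -0.008]), 'contact_force': array([  5.485,  25.807, -42.568]), 'ft_torque': array([ 5.488, -1.444, -0.219]), 'finger_force': np.float64(30.013), 'grip_width': np.float64(0.011)}
```

View pics/v7.png

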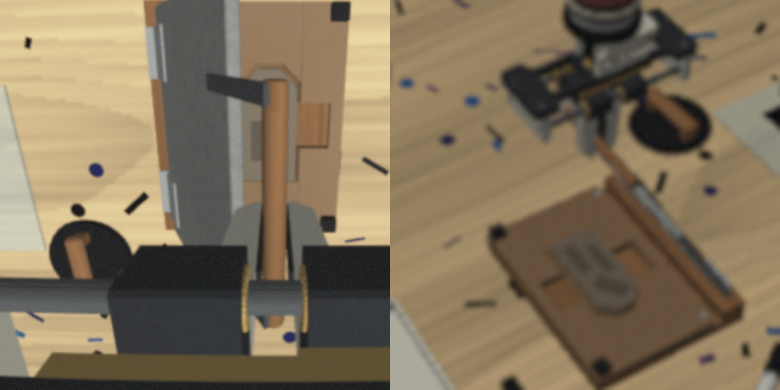

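Run:
```python
from h import *
import pickle
p,s=pickle.load(open("c.pkl","rb")); print(p["eye"])
for z in (.21,.223,.235,.246):
    print(z,proj(p,[[.59,.11,z],[.462,.115,z]]).round(0).tolist(),proj(s,[[.59,.11,z],[.462,.115,z]]).round(0).tolist())
print("pocket corners pads z.042",back(p,[(30+340*.82,60+10*.82),(30+328*.82,60+222*.82)],.042).round(4))
print("block",back(p,[(30+x*.82,60+y*.82) for x,y in((250,68),(292,68),(300,85),(242,85),(244,180),(297,180))],.041).round(4).tolist())
print("scene bar",[(210+x*.359,100+y*.359) for x,y in((600,140),(632,180))])
```

```text
[0.60707445 0.1043478  0.39735405]
0.21 [[253.0, 130.0], [250.0, 295.0]] [[295.0, 173.0], [272.0, 146.0]]
0.223 [[252.0, 132.0], [250.0, 306.0]] [[296.0, 170.0], [272.0, 143.0]]
0.235 [[251.0, 134.0], [249.0, 318.0]] [[296.0, 167.0], [272.0, 140.0]]
0.246 [[251.0, 137.0], [248.0, 329.0]] [[296.0, 164.0], [272.0, 138.0]]
pocket corners pads z.042 [[0.6448 0.0477]
 [0.4201 0.0538]]
block [[0.5927, 0.1361], [0.5918, 0.094], [0.5748, 0.086], [0.5761, 0.145], [0.4727, 0.148], [0.4718, 0.0893]]
scene bar [(425.4, 150.26), (436.888, 164.62)]
```

The pixels put the bar about 20 mm above the TCP and the board at about 1.05 rad, with some radial pull. I'll correct the command onto the true circle and continue the arc.

```bash
python3 -c "
from arc import *
for r in arc(1.05,1.85,9): print([0,*map(float,r),0],end=', ')"
```

```text
[0, 0.03, 0.73, 0.37, 0], [0, 0.02, 0.75, 0.31, 0], [0, 0.03, 0.78, 0.24, 0], [0, 0.03, 0.8, 0.17, 0], [0, 0.03, 0.82, 0.1, 0], [0, 0.02, 0.81, 0.03, 0], [0, 0.03, 0.82, -0.05, 0], [0, 0.03, 0.81, -0.12, 0], [0, 0.03, 0.79, -0.19, 0],
```

Call:
{"op": "servo_tool", "data": {"steps": [[[0, -0.1, 0.7, -0.28, 0], [0, 0.03, 0.73, 0.37, 0], [0, 0.02, 0.75, 0.31, 0], [0, 0.03, 0.78, 0.24, 0], [0, 0.03, 0.8, 0.17, 0], [0, 0.03, 0.82, 0.1, 0], [0, 0.02, 0.81, 0.03, 0], [0, 0.03, 0.82, -0.05, 0], [0, 0.03, 0.81, -0.12, 0], [0, 0.03, 0.79, -0.19, 0]]]}}

```text
time_s: 10.0
tool_pos: [0.5304, 0.2886, 0.2475]
eef_rot: [0.001, 1.0, -0.018, -0.002]
contact_force: [-8.6, -1.8, 0.8]
grip_width: 0.0112
finger_force: 30.0
```

Call:
{"op": "servo_tool", "data": {"steps": [[[0.4, 0, 0, 0, 0], [0.4, 0, 0, 0, 0], [0.4, 0, 0, 0.6, 0], [0.4, 0, 0, 1, 0], [0.4, 0, 0, 1, 0], [0.4, 0, -0.4, 0.6, 0], [0.4, 0, -1, 0, 0], [0.4, 0, -1, 0, 0], [0.6, 0, -1, 0, 0], [0.75, 0, -1, 0, 0]]]}}

```text
time_s: 11.25
tool_pos: [0.5334, 0.1763, 0.3266]
eef_rot: [0.0, 1.0, -0.018, 0.001]
contact_force: [-0.2, 0.0, -0.1]
grip_width: 0.0527
finger_force: 0.0
```

Call:
{"op": "servo_tool", "data": {"steps": [[[0.75, 0, -1, 0, 0], [0.75, 0, -1, 0, 0], [0.75, 0, -0.45, -1, 0], [0.75, 0, 0, -1, 0], [0.75, 0, 0, -1, 0], [0.75, 0, 0, -1, 0], [0.75, 0, 0, 0, 0], [0.75, 0, 0, 0, 0], [0.75, 0, 0, 0, 0], [0.75, 0, 0, 0, 0]]]}}

```text
time_s: 12.5
tool_pos: [0.5336, 0.1174, 0.2268]
eef_rot: [-0.0, 1.0, -0.018, 0.001]
contact_force: [-0.3, 0.9, 0.3]
grip_width: 0.0695
finger_force: 0.0
```

Run:
```python
from h import *
import pickle
p=imaging.grab_frame("wrist");save(p,"w2"); pickle.dump(p,open("w2.pkl","wb"))
for m in spotter.masks_of(p,"first_block")+spotter.masks_of(p,"key_block"): 
    c=cv2.findContours(m["mask"].astype(np.uint8),0,1)[0]; c=max(c,key=len).reshape(-1,2)
    print(m["conf"],m["point"],cv2.minAreaRect((back(p,c,.041)*1000).astype(np.float32)))
s=bot.sense();print(s["tool_pos"],s["eef_rot"],s["contact_force"],p["eye"])
```

```text
0.82 [437.0, 256.7] ((396.6135559082031, -158.01165771484375), (70.48782348632812, 14.426630973815918), 81.0892105102539)
[0.53323752 0.11733184 0.226188  ] [-1.00230513e-04  9.99846334e-01 -1.75270693e-02  3.15844781e-04] [-0.99271946  0.71348398 -0.60774555] [0.61419617 0.11347586 0.40427805]
```

View pics/w2.png

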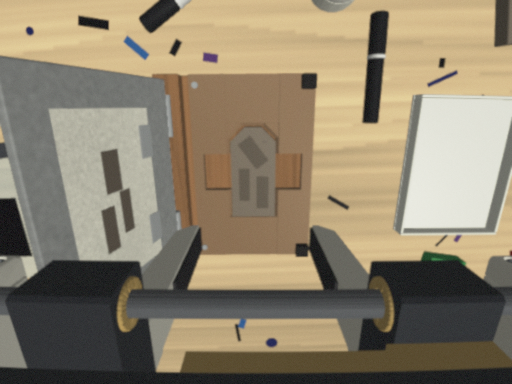

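The wrist view shows the open press: first block at columns 231–277, rows 125–217, clipped end up (+x), notches at rows 154–188, and the board leaning back at left.

Run:
```python
from h import *
import pickle
p=pickle.load(open("w2.pkl","rb"))
print("block",(back(p,[(231,141),(277,141),(231,216),(277,216),(254,125.5),(254,217)],.041)*1000).round(1).tolist())
print("plate corners",(back(p,[(187,74),(315,74),(311,254)],.03)*1000).round(1).tolist())
print("notch",(back(p,[(253,154),(253,188),(205,170),(301,170)],.03)*1000).round(1).tolist())
```

```text
block [[575.2, 145.6], [573.1, 86.9], [472.8, 151.8], [470.5, 88.3], [593.5, 115.5], [470.2, 120.1]]
plate corners [[658.5, 196.4], [652.8, 37.7], [403.7, 37.7]]
notch [[555.8, 118.3], [508.7, 120.1], [536.4, 184.2], [531.8, 54.1]]
```

Call:
{"op": "servo_tool", "data": {"steps": [[[0.75, -0.05, 0.02, -1, 0], [0.75, 0, 0, -1, 0], [0.75, 0, 0, -1, 0], [0.75, 0, 0, -1, 0], [0.75, 0, 0, -1, 0], [0.75, 0, 0, -1, 0], [0.75, 0, 0, -0.9, 0], [0.75, 0, 0, -0.52, 0], [0, 0, 0, 0, 0], [0, 0, 0, 0, 0]]]}}

```text
time_s: 13.9
tool_pos: [0.5326, 0.118, 0.0411]
eef_rot: [-0.0, 1.0, -0.018, 0.001]
contact_force: [0.6, -0.8, -0.5]
grip_width: 0.0545
finger_force: 0.0
```

Call:
{"op": "servo_tool", "data": {"steps": [[[0, 0, 0, 0, 0], [0, 0, 0, 0, 0], [0, 0, 0, 0.2, 0], [0, 0, 0, 0.4, 0], [0, 0, 0, 0.6, 0], [0, 0, 0, 0.8, 0], [0, 0, 0, 0.8, 0], [0, 0, 0, 0.6, 0], [0, 0, 0, 0, 0], [0, 0, 0, 0, 0]]]}}

```text
time_s: 15.15
tool_pos: [0.5314, 0.1176, 0.125]
eef_rot: [0.0, 1.0, -0.018, -0.0]
contact_force: [0.4, -0.5, -0.6]
grip_width: 0.0004
finger_force: 0.0
```

Run:
```python
from h import *
import pickle
p=imaging.grab_frame("wrist");save(p,"w3"); pickle.dump(p,open("w3.pkl","wb"))
s=bot.sense();print(s["tool_pos"],s["eef_rot"],s["contact_force"],s["ft_torque"],s["grip_width"])
```

```text
[0.53124141 0.11758446 0.12465863] [ 2.03371714e-04  9.99844992e-01 -1.75881128e-02 -7.79930761e-04] [ 0.01482566 -0.8931305  -0.27077775] [ 0.00615002 -0.0119429   0.05015571] 0.0005552903214229762
```

View pics/w3.png

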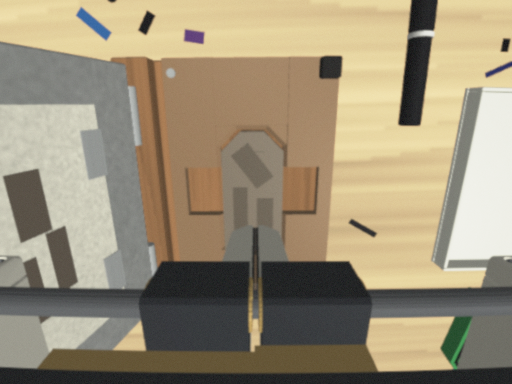

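The fingers closed above the block, so the real fingertips sit higher than the reported pose implies. This also explains the earlier bar offset. I'll measure the offset from the picture.

Run:
```python
from h import *
import pickle
p=pickle.load(open("w3.pkl","rb"));w2=pickle.load(open("w2.pkl","rb"))
t=np.array([.5312,.1176,.1247])
print(p["eye"]-t, w2["eye"]-np.array([.53323752,.11733184,.226188]))
for d in (0,.01,.02,.03):
    print(d,"tip front/back",proj(p,[t+[.0075,0,d-.017],t+[-.0075,0,d-.017],t+[.0075,0,d-.017+.03]]).round(0).tolist())
for z in (.035,.041,.05): print(z,(back(p,[(222,160),(284,160)],z)*1000).round(1).tolist())
for l in(-.0347,.0347): 
  for d in (0,.02): print("w2 tip",proj(w2,np.array([.5332+.0075,.1173+l,.2262-.017+d])).round(0))
```

```text
[ 0.08127038 -0.00371586  0.17758156] [ 0.08095865 -0.00385598  0.17809005]
0 tip front/back [[253.0, 212.0], [254.0, 231.0], [253.0, 229.0]]
0.01 tip front/back [[253.0, 217.0], [254.0, 236.0], [253.0, 236.0]]
0.02 tip front/back [[253.0, 223.0], [254.0, 243.0], [253.0, 243.0]]
0.03 tip front/back [[253.0, 229.0], [254.0, 250.0], [253.0, 252.0]]
0.035 [[565.3, 147.1], [563.2, 87.7]]
0.041 [[566.4, 146.3], [564.3, 88.3]]
0.05 [[568.0, 145.2], [566.0, 89.2]]
w2 tip [[300. 211.]]
w2 tip [[305. 221.]]
w2 tip [[207. 214.]]
w2 tip [[202. 224.]]
```

Call:
{"op": "servo_tool", "data": {"steps": [[[0.75, 0.03, 0.02, 0, 0], [0.75, 0, 0, 0, 0], [0.75, 0, 0, 0, 0], [0.75, 0, 0, -0.5, 0], [0.75, 0, 0, -1, 0], [0.75, 0, 0, -1, 0], [0.75, 0, 0, -1, 0], [0.75, 0, 0, -0.4, 0], [0.75, 0, 0, -0.26, 0], [0.75, 0, 0, 0, 0]]]}}

```text
time_s: 16.45
tool_pos: [0.5327, 0.1183, 0.0214]
eef_rot: [-0.0, 1.0, -0.018, 0.0]
contact_force: [-0.4, 0.6, -0.3]
grip_width: 0.0697
finger_force: 0.0
```

Call:
{"op": "servo_tool", "data": {"steps": [[[0, 0, 0, 0, 0], [0, 0, 0, 0, 0], [0, 0, 0, 0, 0], [0, 0, 0, 0, 0], [0, 0, 0, 0, 0], [0, 0, 0, 0, 0], [0, 0, 0, 0, 0], [0, 0, 0, 0, 0], [0, 0, 0, 0, 0], [0, 0, 0, 0, 0]]]}}

```text
time_s: 17.7
tool_pos: [0.533, 0.1195, 0.0221]
eef_rot: [-0.001, 1.0, -0.017, 0.001]
contact_force: [-1.0, 3.7, 5.5]
grip_width: 0.0576
finger_force: 30.0
```

Call:
{"op": "servo_tool", "data": {"steps": [[[0, 0, 0, 0.2, 0], [0, 0, 0, 0.4, 0], [0, 0, 0, 0.6, 0], [0, 0, 0, 0.8, 0], [0, 0, 0, 0.8, 0], [0, 0, 0, 0.8, 0], [0, 0, 0, 0, 0], [0, 0, -0.3, 0, 0], [0, 0, -0.6, 0, 0], [0, -0.05, -1, 0, 0]]]}}

```text
time_s: 18.95
tool_pos: [0.5308, 0.0697, 0.1105]
eef_rot: [0.0, 1.0, -0.017, -0.001]
contact_force: [0.7, 0.3, -0.7]
grip_width: 0.0574
finger_force: 30.0
```

Run:
```python
from h import *
import pickle
p=imaging.grab_frame("wrist");save(p,"w4"); pickle.dump(p,open("w4.pkl","wb"))
s=bot.sense();print(s["tool_pos"],s["eef_rot"],s["contact_force"],s["ft_torque"],s["grip_width"])
```

```text
[0.53045756 0.06361532 0.11042692] [ 0.00261851  0.99978122 -0.02070963 -0.00132593] [ 0.21740958 -2.62907825 -1.56620719] [-0.31704343  0.01904562 -0.01951882] 0.05751676332775761
```

View pics/w4.png

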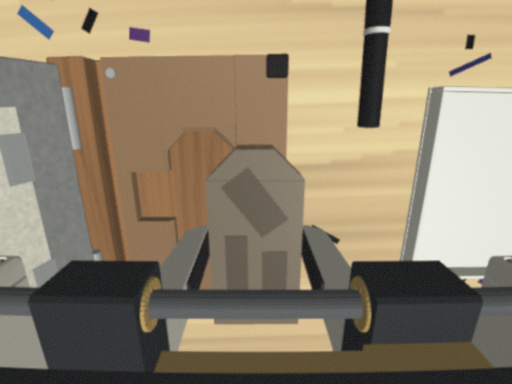

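The tenth and last view shows the block held square, clipped end at row 147, columns 208–303. The pocket is empty and the tray is at right. Now I carry it to the tray.

Call:
{"op": "servo_tool", "data": {"steps": [[[0, -0.05, -1, 0, 0], [0, -0.05, -1, 0, 0], [0, -0.05, -1, 0, 0], [0, -0.05, -1, 0, 0], [0, 0, -1, 0, 0], [0, 0, -1, 0, 0], [0, 0, -1, 0, 0], [0, 0, -1, 0, 0], [0, 0, -1, 0, 0], [0, 0, -0.5, 0, 0]]]}}

```text
time_s: 20.25
tool_pos: [0.5254, -0.1691, 0.1107]
eef_rot: [0.0, 1.0, -0.019, -0.001]
contact_force: [1.3, 0.6, -0.8]
grip_width: 0.0577
finger_force: 30.0
```

Call:
{"op": "servo_tool", "data": {"steps": [[[0, 0, -0.25, -0.5, 0], [0, 0, 0, -0.8, 0], [0, 0, 0, -0.8, 0], [0, 0, 0, -0.8, 0], [0, 0, 0, -0.6, 0], [0, 0, 0, -0.3, 0], [0, 0, 0, -0.12, 0], [0, 0, 0, -0.08, 0], [0, 0, 0, 0, 0], [0, 0, 0, 0, 0]]]}}

```text
time_s: 21.5
tool_pos: [0.5267, -0.1731, 0.0118]
eef_rot: [0.0, 1.0, -0.018, 0.0]
contact_force: [-0.0, 0.2, -0.7]
grip_width: 0.0576
finger_force: 30.0
```

Call:
{"op": "servo_tool", "data": {"steps": [[[0, 0, 0, -0.05, 0], [0, 0, 0, -0.05, 0], [0, 0, 0, -0.04, 0], [0, 0, 0, -0.03, 0], [0, 0, 0, 0, 0], [0.3, 0, 0, 0, 0], [0.75, 0, 0, 0, 0], [0.75, 0, 0, 0, 0], [0.75, 0, 0, 0, 0], [0.75, 0, 0, 0.3, 0]]]}}

```text
time_s: 22.75
tool_pos: [0.5258, -0.1728, 0.0142]
eef_rot: [-0.0, 1.0, -0.018, -0.001]
contact_force: [0.2, 0.7, 1.0]
grip_width: 0.0698
finger_force: 0.0
```

Call:
{"op": "servo_tool", "data": {"steps": [[[0.75, 0, 0, 0.5, 0], [0.75, 0, 0, 1, 0], [0.75, -0.19, -0.72, 1, 0], [0.75, -0.19, -1, 1, -0.86], [0.75, -0.19, -1, 1, -0.86], [0.75, -0.19, -1, 1, -0.86], [0.75, -0.19, -1, 1, -0.86], [0.75, -0.19, -1, 1, -0.86], [0.75, -0.19, -1, 0, -0.86], [0.75, -0.19, -1, 0, 0]]]}}

```text
time_s: 24.0
tool_pos: [0.4884, -0.3666, 0.2037]
eef_rot: [0.0, 0.929, -0.369, 0.001]
contact_force: [0.6, 0.3, -0.4]
grip_width: 0.0699
finger_force: 0.0
```

Call:
{"op": "servo_tool", "data": {"steps": [[[0.75, 0, 0, 0, 0], [0.75, 0, 0, 0, 0], [0.75, 0, 0, 0, 0], [0.75, 0, 0, 0, 0], [0.75, 0, 0, 0, 0], [0.75, 0, 0, 0, 0], [0.75, 0, 0, 0, 0], [0.75, 0, 0, 0, 0], [0.75, 0, 0, 0, 0], [0.75, 0, 0, 0, 0]]]}}

```text
time_s: 25.25
tool_pos: [0.4884, -0.366, 0.2021]
eef_rot: [0.0, 0.929, -0.369, 0.0]
contact_force: [0.2, 0.3, 0.8]
grip_width: 0.0702
finger_force: 0.0
```

Run:
```python
from h import *
import pickle
p=imaging.grab_frame("wrist");save(p,"w5"); pickle.dump(p,open("w5.pkl","wb")); t=imaging.grab_frame("top");pickle.dump(t,open("t5.pkl","wb"))
s=bot.sense();print(s["time_s"],s["tool_pos"],s["eef_rot"],s["qpos"])
T=s["tool_pos"]; print("expect TCPxy at z.023 px",proj(p,[T[0],T[1],.023]))
for m in spotter.masks_of(p,"key_block"):
    c=max(cv2.findContours(m["mask"].astype(np.uint8),0,1)[0],key=len).reshape(-1,2)
    print(round(m["conf"],2),m["point"],p["pixels"][m["mask"]].mean(0).round(),cv2.minAreaRect((back(p,c,.023)*1000).astype(np.float32)),cv2.boundingRect(c))
for l in("first_block","tray"):
  for m in spotter.masks_of(t,l):
    c=max(cv2.findContours(m["mask"].astype(np.uint8),0,1)[0],key=len).reshape(-1,2)
    print(l,round(m["conf"],2),m["point"],cv2.minAreaRect((back(t,c,.025)*1000).astype(np.float32)))
```

```text
25.35 [ 0.48835933 -0.36598267  0.20208672] [-4.16986200e-05  9.29464023e-01 -3.68912764e-01  1.75039867e-05] [ 0.53930083  0.55761312  0.11169591  1.55595908 -0.06888242  1.03185698
 -1.65689418]
expect TCPxy at z.023 px [[254.51629931 173.43882898]]
0.88 [201.5, 41.3] [137.  49.  46.] ((639.119140625, -429.2236022949219), (60.987937927246094, 90.4543685913086), 45.455177307128906) (178, 0, 54, 86)
0.75 [236.9, 332.7] [ 51. 100.  59.] ((320.4333190917969, -166.19430541992188), (93.2750473022461, 63.39345169067383), 46.774574279785156) (205, 318, 61, 33)
0.69 [1.1, 152.4] [77. 72. 67.] ((736.587890625, -145.94032287597656), (4.07205867767334, 22.95243263244629), 32.12935256958008) (0, 143, 4, 18)
0.63 [335.8, 339.9] [107.  40.  36.] ((199.5945587158203, -276.6372985839844), (29.217607498168945, 44.312042236328125), 51.55878448486328) (329, 329, 19, 23)
0.56 [257.9, 170.5] [92. 85. 74.] ((490.6983337402344, -371.75836181640625), (56.83049011230469, 120.8216781616211), 46.853294372558594) (234, 121, 46, 93)
0.56 [298.3, 252.8] [126.  44.  41.] ((347.8447265625, -338.45111083984375), (97.27351379394531, 64.30001831054688), 13.042363166809082) (272, 223, 51, 66)
first_block 0.73 [331.6, 184.6] ((520.7060546875, -168.81825256347656), (66.96439361572266, 125.41069030761719), 88.70555114746094)
tray 0.74 [343.3, 183.2] ((520.9329223632812, -170.76211547851562), (151.30589294433594, 205.55108642578125), 87.74978637695312)
tray 0.15 [222.7, 181.4] ((548.97412109375, 198.51657104492188), (315.62359619140625, 284.4002990722656), 86.75787353515625)
```

Call:
{"op": "servo_tool", "data": {"steps": [[[0.8, 0.06, -0.17, -1, 0], [0.8, 0, 0, -1, 0], [0.8, 0, 0, -1, 0], [0.8, 0, 0, -1, 0], [0.8, 0, 0, -1, 0], [0.8, 0, 0, -1, 0], [0.8, 0, 0, -1, 0], [0.8, 0, 0, -0.5, 0], [0.8, 0, 0, -0.34, 0], [0.8, 0, 0, 0, 0]]]}}

```text
time_s: 26.75
tool_pos: [0.4899, -0.3703, 0.006]
eef_rot: [-0.0, 0.929, -0.369, -0.0]
contact_force: [-0.1, -0.7, 0.3]
grip_width: 0.0743
finger_force: 0.0
```

Call:
{"op": "servo_tool", "data": {"steps": [[[0.5, 0, 0, 0, 0], [0.5, 0, 0, 0, 0], [0, 0, 0, 0, 0], [0, 0, 0, 0, 0], [0, 0, 0, 0, 0], [0, 0, 0, 0, 0], [0, 0, 0, 0.2, 0], [0, 0, 0, 0.5, 0], [0, 0, 0, 0.8, 0], [0, 0, 0, 0.8, 0]]]}}

```text
time_s: 28.0
tool_pos: [0.4897, -0.3701, 0.0644]
eef_rot: [-0.0, 0.929, -0.369, -0.0]
contact_force: [1.0, -0.0, -1.0]
grip_width: 0.0572
finger_force: 30.0
```

Call:
{"op": "servo_tool", "data": {"steps": [[[0, 0, 0.3, 0.94, 0], [0, 0.1, 0.6, 0.94, 0], [0, 0.1, 1, 0, 0.4], [0, 0.1, 1, 0, 0.6], [0, 0.1, 1, 0, 0.6], [0, 0.1, 1, 0, 0.6], [0, 0.1, 1, 0, 0.6], [0, 0.1, 1, 0, 0.6], [0, 0.1, 1, 0, 0.6], [0, 0.1, 1, 0, 0.6]]]}}

```text
time_s: 29.25
tool_pos: [0.5126, -0.1461, 0.1106]
eef_rot: [-0.0, 0.999, -0.054, 0.0]
contact_force: [0.2, -0.5, -1.4]
grip_width: 0.0575
finger_force: 30.0
```

Call:
{"op": "servo_tool", "data": {"steps": [[[0, 0.1, 1, 0, 0.56], [0, 0.1, 1, 0, 0], [0, 0.1, 1, 0, 0], [0, 0.1, 1, 0, 0], [0, 0.1, 1, 0, 0], [0, 0.1, 1, 0, 0], [0, 0.1, 1, 0, 0], [0, 0.1, 1, 0, 0], [0, 0, 1, 0, 0], [0, 0, 0.7, 0, 0]]]}}

```text
time_s: 30.5
tool_pos: [0.5321, 0.0969, 0.1106]
eef_rot: [-0.0, 1.0, -0.016, 0.0]
contact_force: [-0.2, -0.2, -1.0]
grip_width: 0.0575
finger_force: 30.0
```

Call:
{"op": "servo_tool", "data": {"steps": [[[0, 0, 0.6, 0, 0], [0, 0, 0.37, 0, 0], [0, 0, 0, 0, 0], [0, 0, 0, 0, 0], [0, 0, 0, 0, 0], [0, 0, 0, 0, 0], [0, 0, 0, 0, 0], [0, 0, 0, 0, 0], [0, 0, 0, 0, 0], [0, 0, 0, 0, 0]]]}}

```text
time_s: 31.75
tool_pos: [0.5324, 0.119, 0.1106]
eef_rot: [-0.0, 1.0, -0.018, 0.0]
contact_force: [0.4, -0.7, -1.5]
grip_width: 0.0571
finger_force: 30.0
```

Run:
```python
from h import *
import pickle
p=imaging.grab_frame("wrist"); save(p,"w6"); pickle.dump(p,open("w6.pkl","wb")); q=pickle.load(open("w4.pkl","rb"))
s=bot.sense();print(s["time_s"],s["tool_pos"],s["eef_rot"],s["contact_force"],s["ft_torque"],s["grip_width"])
for n,im in(("w4",q["pixels"]),("w6",p["pixels"])):
    g=im.mean(2)
    # far end: intensity along rows at centre cols; sides at row 200; clip corners
    print(n,"col250-258 rows130-165",g[130:166,250:259].mean(1).round().astype(int).tolist())
    for r in (190,215): print(n,r,"L",g[r-2:r+3,196:222].mean(0).round().astype(int).tolist(),"R",g[r-2:r+3,290:316].mean(0).round().astype(int).tolist())
    print(n,"near end col 250 rows 310-335",im[310:340,225:290].mean((1,2)).round().astype(int).tolist())
for P in (q,p):
  for l in("first_block","key_block"):
    for m in spotter.masks_of(p,l) if P is p else []: print(l,round(m["conf"],2),m["point"],cv2.boundingRect(m["mask"].astype(np.uint8)))
```

```text
31.8 [0.53234755 0.11903347 0.11058737] [-2.29304551e-05  9.99845876e-01 -1.75563115e-02  5.11541821e-06] [-0.14686964  0.49803518 -0.90091207] [0.03915972 0.02803872 0.04123983] 0.05742805843107315
w4 col250-258 rows130-165 [123, 123, 122, 123, 124, 123, 123, 124, 124, 123, 123, 123, 123, 118, 101, 83, 76, 74, 77, 97, 114, 120, 121, 121, 121, 121, 121, 120, 121, 121, 121, 120, 121, 121, 120, 120]
w4 190 L [103, 103, 104, 102, 105, 108, 107, 109, 109, 114, 115, 115, 116, 116, 116, 117, 117, 116, 116, 116, 117, 118, 115, 116, 116, 112] R [124, 124, 125, 126, 124, 126, 125, 126, 126, 126, 127, 127, 127, 134, 155, 174, 181, 180, 182, 181, 180, 181, 182, 182, 181, 182]
w4 215 L [104, 104, 104, 105, 105, 107, 110, 111, 111, 111, 111, 113, 115, 116, 116, 115, 115, 116, 116, 116, 117, 115, 116, 116, 116, 116] R [124, 122, 125, 124, 125, 126, 125, 125, 126, 126, 125, 126, 134, 155, 171, 176, 176, 175, 175, 176, 175, 176, 176, 176, 175, 176]
w4 near end col 250 rows 310-335 [99, 101, 101, 101, 100, 100, 99, 100, 103, 111, 114, 115, 115, 129, 162, 180, 184, 185, 185, 185, 185, 185, 185, 184, 1
[... 331 characters left out ...]
74, 44, 33, 32, 33, 43, 78] R [50, 42, 41, 43, 57, 93, 123, 136, 141, 141, 140, 142, 140, 138, 131, 126, 126, 125, 121, 118, 115, 112, 112, 116, 121, 125]
w6 215 L [117, 116, 118, 118, 119, 117, 116, 117, 117, 118, 119, 120, 124, 128, 128, 128, 128, 129, 125, 111, 78, 47, 31, 28, 31, 45] R [40, 41, 43, 58, 92, 123, 137, 139, 139, 139, 139, 136, 129, 114, 109, 108, 107, 105, 103, 100, 97, 98, 100, 104, 105, 106]
w6 near end col 250 rows 310-335 [110, 112, 112, 112, 111, 111, 110, 112, 134, 181, 204, 209, 207, 204, 202, 201, 201, 201, 201, 201, 201, 201, 201, 201, 201, 200, 197, 193, 188, 185]
first_block 0.71 [505.2, 213.9] (488, 147, 24, 100)
key_block 0.81 [256.4, 217.3] (207, 141, 97, 149)
```

Run:
```python
from h import *
import pickle
p=pickle.load(open("w6.pkl","rb")); T=np.array([.5323,.1190,.1106])
e=np.array([np.cos(-.035),np.sin(-.035),0])
for off in(.004,.006):
  for dx in(-3,0,3):
    print(off,dx,[proj(p,T+e*(x+dx)/1e3+[0,0,-off+.023])[0,1].round(1) for x in(60,-60)])
```

```text
0.004 -3 [np.float64(152.2), np.float64(325.9)]
0.004 0 [np.float64(146.9), np.float64(322.3)]
0.004 3 [np.float64(141.5), np.float64(318.8)]
0.006 -3 [np.float64(151.7), np.float64(323.8)]
0.006 0 [np.float64(146.4), np.float64(320.3)]
0.006 3 [np.float64(141.1), np.float64(316.7)]
```

Call:
{"op": "servo_tool", "data": {"steps": [[[0, -0.05, 0.01, -0.6, 0], [0, 0, 0, -0.9, 0], [0, 0, 0, -0.8, 0], [0, 0, 0, -0.4, 0], [0, 0, 0, -0.12, 0], [0, 0, 0, -0.1, 0], [0, 0, 0, -0.1, 0], [0, 0, 0, -0.1, 0], [0, 0, 0, -0.1, 0], [0, 0, 0, 0, 0]]]}}

```text
time_s: 33.15
tool_pos: [0.5313, 0.1196, 0.0301]
eef_rot: [-0.0, 1.0, -0.017, 0.0]
contact_force: [-0.4, 1.0, -0.8]
grip_width: 0.0572
finger_force: 30.0
```

Call:
{"op": "servo_tool", "data": {"steps": [[[0, 0, 0, -0.06, 0], [0, 0, 0, -0.06, 0], [0, 0, 0, -0.05, 0], [0, 0, 0, -0.04, 0], [0, 0, 0, -0.03, 0], [0, 0, 0, -0.02, 0], [0, 0, 0, 0, 0], [0, 0, 0, 0, 0], [0, 0, 0, 0, 0], [0, 0, 0, 0, 0]]]}}

```text
time_s: 34.4
tool_pos: [0.5313, 0.1195, 0.0248]
eef_rot: [-0.0, 1.0, -0.017, 0.0]
contact_force: [-1.8, 1.2, 7.6]
grip_width: 0.0579
finger_force: 30.0
```

Call:
{"op": "servo_tool", "data": {"steps": [[[0.3, 0, 0, 0, 0], [0.75, 0, 0, 0, 0], [0.75, 0, 0, 0, 0], [0.75, 0, 0, 0.3, 0], [0.75, 0, 0, 0.8, 0], [0.75, 0, 0, 1, 0], [0.75, 0, 0, 1, 0], [0.75, 0, 0, 1, 0], [0.75, 0, 0, 1, 0], [0.75, 0, 0, 1, 0]]]}}

```text
time_s: 35.65
tool_pos: [0.5309, 0.119, 0.1772]
eef_rot: [0.0, 1.0, -0.018, 0.0]
contact_force: [-0.0, -0.2, -0.4]
grip_width: 0.0699
finger_force: 0.0
```

Call:
{"op": "servo_tool", "data": {"steps": [[[0.5, 0, 0, 1, 0], [0.4, 0.05, -0.1, 1, 0], [0.4, 0, 0, 0, 0], [0.4, 0, 0, 0, 0], [0.4, 0, 0, 0, 0], [0.4, 0, 0, 0, 0], [0.4, 0, 0, 0, 0], [0.4, 0, 0, 0, 0], [0.4, 0, 0, 0, 0], [0.4, 0, 0, 0, 0]]]}}

```text
time_s: 36.9
tool_pos: [0.5324, 0.1168, 0.2261]
eef_rot: [-0.0, 1.0, -0.018, 0.0]
contact_force: [0.0, -0.4, -0.7]
grip_width: 0.0372
finger_force: 0.0
```

Run:
```python
from h import *
import pickle
p=imaging.grab_frame("wrist"); save(p,"w7"); pickle.dump(p,open("w7.pkl","wb")); q=pickle.load(open("w2.pkl","rb"))
t=imaging.grab_frame("top")
s=bot.sense();print(s["time_s"],s["tool_pos"],s["contact_force"])
for l in("key_block","first_block"):
  for P,n in((p,"w"),(t,"t")):
    for m in spotter.masks_of(P,l):
      c=max(cv2.findContours(m["mask"].astype(np.uint8),0,1)[0],key=len).reshape(-1,2)
      print(n,l,round(m["conf"],2),np.round(m["point"]),P["pixels"][m["mask"]].mean(0).round(),cv2.minAreaRect((back(P,c,.041)*1000).astype(np.float32)),cv2.boundingRect(c))
# rectify top-face plane z=.041 around the pocket in press axes for both pictures; compare edges
o=np.array([.532,.1193]);a=-.035;ex=np.array([np.cos(a),np.sin(a)]);ey=np.array([-ex[1],ex[0]])
g=np.mgrid[-80:81,-50:51].reshape(2,-1).T/1e3
W=np.c_[o+g[:,:1]*ex+g[:,1:]*ey,np.full(len(g),.041)]
for n,P in(("w2",q),("w7",p)):
    uv=proj(P,W).astype(np.float32).reshape(161,101,2)
    R_=cv2.remap(P["pixels"],uv[...,0],uv[...,1],1); G=R_.astype(float).mean(2)
    print(n,"x-profile 50..72",G[130:153,45:56].mean(1).round().astype(int).tolist(),"x -72..-50",G[8:31,40:61].mean(1).round().astype(int).tolist())
    for x in(-45,30): print(n,x,"y -40..-22",G[80+x-3:80+x+4,10:29].mean(0).round().astype(int).tolist(),"y 22..40",G[80+x-3:80+x+4,72:91].mean(0).round().astype(int).tolist())
```

```text
37.0 [0.53236586 0.11678439 0.22614124] [-0.40645708 -0.10560246  0.09570262]
w key_block 0.77 [252. 171.] [111. 103.  90.] ((532.9490356445312, 117.82872772216797), (57.94881820678711, 119.49483489990234), 88.18040466308594) (231, 125, 45, 90)
w key_block 0.56 [439. 270.] [ 68. 116.  72.] ((373.2525634765625, -154.579345703125), (74.24861145019531, 60.94763946533203), 79.34699249267578) (417, 250, 49, 39)
t key_block 0.77 [413. 142.] [113.  31.  20.] ((643.2992553710938, -427.1751708984375), (60.5606575012207, 126.6439208984375), 43.68178176879883) (394, 127, 34, 32)
t key_block 0.74 [332. 240.] [42. 93. 45.] ((319.9819030761719, -161.56802368164062), (63.094730377197266, 118.18180084228516), 79.29704284667969) (322, 224, 23, 38)
t key_block 0.71 [384. 240.] [118.  33.  24.] ((327.82073974609375, -329.1787414550781), (119.19673919677734, 66.19373321533203), 13.494314193725586) (370, 221, 28, 37)
t key_block 0.71 [381. 285.] [120.  35.  27.] ((170.5253448486328, -302.49395751953125), (122.07737731933594, 60.53631591796875), 87.53026580810547) (359, 279, 39, 20)
t key_block 0.4 [222. 
[... 1476 characters left out ...]
114, 115, 114, 114, 114]
w7 x-profile 50..72 [115, 100, 75, 54, 54, 71, 97, 116, 119, 111, 101, 96, 102, 108, 111, 115, 119, 124, 125, 125, 125, 125, 125] x -72..-50 [122, 122, 122, 122, 121, 122, 122, 122, 121, 120, 117, 114, 112, 116, 119, 120, 120, 118, 113, 102, 78, 58, 50]
w7 -45 y -40..-22 [127, 126, 126, 125, 125, 123, 115, 104, 94, 94, 102, 113, 120, 119, 108, 90, 65, 54, 61] y 22..40 [60, 79, 100, 113, 116, 116, 113, 112, 112, 114, 116, 116, 118, 120, 119, 119, 119, 120, 120]
w7 30 y -40..-22 [126, 126, 126, 126, 127, 125, 120, 111, 100, 98, 104, 114, 121, 121, 112, 94, 71, 52, 60] y 22..40 [51, 77, 100, 115, 118, 118, 115, 113, 112, 113, 115, 117, 118, 120, 121, 121, 121, 122, 120]
```

The key block's edge profile matches the seated first block to under 1 mm, so it is seated. The first block lies flat in the tray. Next I close the board.

Call:
{"op": "servo_tool", "data": {"steps": [[[0.4, 0, 0, 1, 0], [0.4, 0, 0.2, 1, 0], [0.4, 0, 0.6, 1, 0], [0.4, 0, 1, 0.9, 0], [0.4, 0, 1, 0, 0], [0.4, 0, 1, 0, 0], [0.4, 0, 1, 0, 0], [0.4, 0, 1, 0, 0], [0.4, 0, 0.7, 0, 0], [0.4, 0, 0.37, 0, 0]]]}}

```text
time_s: 38.45
tool_pos: [0.5322, 0.2894, 0.3234]
eef_rot: [0.0, 1.0, -0.017, -0.0]
contact_force: [-0.6, 0.1, -0.3]
grip_width: 0.0374
finger_force: 0.0
```

Call:
{"op": "servo_tool", "data": {"steps": [[[0.4, 0, 0, 0, 0], [0.4, 0, 0, -0.8, 0], [0.4, 0, 0, -1, 0], [0.4, 0, 0, -0.8, 0], [0.4, 0, 0, -0.4, 0], [0, 0, 0, 0, 0], [0, 0, 0, 0, 0], [0, 0, 0, 0, 0], [0, 0, 0, 0, 0], [0, 0, 0, 0, 0]]]}}

```text
time_s: 39.7
tool_pos: [0.5331, 0.2906, 0.2501]
eef_rot: [-0.002, 1.0, -0.017, 0.002]
contact_force: [0.7, 4.4, 4.8]
grip_width: 0.0112
finger_force: 30.0
```

```bash
python3 -c "
from arc import *
for r in arc(1.856,0,20): print([0,*map(float,r),0],end=', ')"
```

```text
[0, -0.03, -0.83, 0.2, 0], [0, -0.03, -0.84, 0.13, 0], [0, -0.03, -0.86, 0.04, 0], [0, -0.03, -0.85, -0.03, 0], [0, -0.03, -0.84, -0.12, 0], [0, -0.03, -0.84, -0.19, 0], [0, -0.03, -0.81, -0.26, 0], [0, -0.02, -0.78, -0.34, 0], [0, -0.03, -0.75, -0.42, 0], [0, -0.02, -0.7, -0.47, 0], [0, -0.03, -0.66, -0.55, 0], [0, -0.02, -0.61, -0.6, 0], [0, -0.02, -0.54, -0.65, 0], [0, -0.01, -0.49, -0.71, 0], [0, -0.02, -0.42, -0.74, 0], [0, -0.01, -0.34, -0.78, 0], [0, -0.01, -0.27, -0.81, 0], [0, -0.01, -0.2, -0.83, 0], [0, 0.0, -0.12, -0.85, 0], [0, 0.0, -0.04, -0.85, 0],
```

Call:
{"op": "servo_tool", "data": {"steps": [[[0, -0.03, -0.83, 0.2, 0], [0, -0.03, -0.84, 0.13, 0], [0, -0.03, -0.86, 0.04, 0], [0, -0.03, -0.85, -0.03, 0], [0, -0.03, -0.84, -0.12, 0], [0, -0.03, -0.84, -0.19, 0], [0, -0.03, -0.81, -0.26, 0], [0, -0.02, -0.78, -0.34, 0], [0, -0.03, -0.75, -0.42, 0], [0, -0.02, -0.7, -0.47, 0]]]}}

```text
time_s: 40.95
tool_pos: [0.5251, 0.0849, 0.211]
eef_rot: [-0.0, 1.0, -0.018, -0.0]
contact_force: [4.4, 3.5, -0.3]
grip_width: 0.011
finger_force: 30.0
```

Call:
{"op": "servo_tool", "data": {"steps": [[[0, -0.03, -0.66, -0.55, 0], [0, -0.02, -0.61, -0.6, 0], [0, -0.02, -0.54, -0.65, 0], [0, -0.01, -0.49, -0.71, 0], [0, -0.02, -0.42, -0.74, 0], [0, -0.01, -0.34, -0.78, 0], [0, -0.01, -0.27, -0.81, 0], [0, -0.01, -0.2, -0.83, 0], [0, 0, -0.1, -0.5, 0], [0, 0, 0, 0, 0]]]}}

```text
time_s: 42.2
tool_pos: [0.5219, -0.0028, 0.0561]
eef_rot: [-0.001, 1.0, -0.016, -0.0]
contact_force: [5.0, 5.5, -2.8]
grip_width: 0.0111
finger_force: 30.0
```

Call:
{"op": "servo_tool", "data": {"steps": [[[0, 0, -0.06, -0.45, 0], [0, 0, -0.03, -0.35, 0], [0, 0, 0, -0.15, 0], [0, 0, 0, -0.1, 0], [0, 0, 0, -0.06, 0], [0, 0, 0, -0.05, 0], [0, 0, 0, 0, 0], [0, 0, 0, 0, 0], [0, 0, 0, 0, 0], [0, 0, 0, 0, 0]]]}}

```text
time_s: 43.45
tool_pos: [0.5221, -0.004, 0.0332]
eef_rot: [-0.002, 1.0, -0.016, 0.001]
contact_force: [-4.8, 5.9, 35.8]
grip_width: 0.0107
finger_force: 30.0
```

A 36 N reaction at the handle is far above hinge friction, so the board is on its stops. I'll release, retreat and verify.

Call:
{"op": "servo_tool", "data": {"steps": [[[0, 0, 0, 0.12, 0], [0.3, 0, 0, 0.05, 0], [0.3, 0, 0, 0, 0], [0.3, 0, 0, 0, 0], [0.3, 0, 0, 0.4, 0], [0.3, 0, 0, 1, 0], [0.3, 0, 0, 1, 0], [0.3, 0, 0, 1, 0], [0.3, 0, 0, 1, 0], [0.3, 0, 0, 1, 0]]]}}

```text
time_s: 44.7
tool_pos: [0.5216, -0.0074, 0.1693]
eef_rot: [0.0, 1.0, -0.018, -0.0]
contact_force: [0.6, -0.1, -0.1]
grip_width: 0.0279
finger_force: 0.0
```

Call:
{"op": "servo_tool", "data": {"steps": [[[0.3, 0, 0, 1, 0], [0.3, 0, 0, 0.6, 0], [0.3, 0, 0, 0, 0], [0.3, 0, 0, 0, 0], [0.3, 0, 0, 0, 0], [0.3, 0, 0, 0, 0], [0.3, 0, 0, 0, 0], [0.3, 0, 0, 0, 0], [0.3, 0, 0, 0, 0], [0.3, 0, 0, 0, 0]]]}}

```text
time_s: 45.95
tool_pos: [0.5221, -0.007, 0.2081]
eef_rot: [-0.0, 1.0, -0.018, 0.0]
contact_force: [0.6, 0.6, 0.1]
grip_width: 0.0281
finger_force: 0.0
```

Run:
```python
from h import *
import pickle
q=pickle.load(open("w1.pkl","rb")); p=imaging.grab_frame("wrist"); save(p,"w8")
s=bot.sense();print(s["time_s"],s["tool_pos"],s["contact_force"])
# compare bar length / strip rows with w1: dark strips vs column ~238
for n,P in(("w1",q),("w8",p)):
    g=P["pixels"].astype(float)
    strip=g[:,232:246].mean((1,2)); print(n,"eye",P["eye"].round(4),"strip rows",[int(r) for r in range(100,250) if strip[r]<100])
    r=[g[k,225:290] for k in(150,170,190)]
    print(n,"bar cols",[[225+int(c) for c in range(65) if x[c,0]-x[c,2]>55 and x[c].mean()<140] for x in r])
o=np.array([.532,.1193]);a=-.035;ex=np.array([np.cos(a),np.sin(a)]);ey=np.array([-ex[1],ex[0]])
for th in(0,.03,.06,.1):
    X=[[*(o+ex*x+ey*(.105-.23*np.cos(th))),.0465+.23*np.sin(th)+.006] for x in(.059,-.059)]
    print(th,"pred strips/bar",proj(p,X).round(1).tolist())
```

```text
46.0 [ 0.52213151 -0.00696899  0.20810381] [-0.37070507 -0.10131188  0.00697937]
w1 eye [ 0.6109 -0.006   0.3848] strip rows [127, 128, 129, 130, 131, 132, 133, 134, 135, 230, 231, 232, 233, 234, 235, 236, 237]
w1 bar cols [[248, 253, 254, 255, 256, 257, 258, 259], [252, 253, 254, 255, 256, 257, 258, 259], [252, 253, 254, 255, 256, 257, 258, 259]]
w8 eye [ 0.603  -0.0108  0.3855] strip rows [119, 120, 121, 122, 123, 124, 125, 215, 216, 217, 218, 219, 220, 221]
w8 bar cols [[251, 252, 253, 254, 255, 256, 257], [251, 252, 253, 254, 255, 256, 257], [251, 252, 253, 254, 255, 256, 257, 258]]
0 pred strips/bar [[252.8, 122.8], [253.0, 218.3]]
0.03 pred strips/bar [[252.6, 123.1], [252.9, 220.4]]
0.06 pred strips/bar [[252.3, 123.4], [252.6, 222.5]]
0.1 pred strips/bar [[251.5, 123.8], [252.0, 225.5]]
```

The strip rows (122 and 218) match the prediction for a closed board (122.8 and 218.3), so I hand in.

```bash
python3 -c "
from bench import bot
print(bot.finish_job())"
```

```text
the job is handed in; nothing more can be done
None
```

I've handed the job in at about 46 s of robot time: the printed block lies flat in the white tray, the inked key block is seated in the jig with its clipped end matching, and the board is closed fully down on it; I didn't see the judge's verdict.

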